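# Dry-fit a small cleated shelf board ready for gluing

## Task

Set up the shelf board for gluing: lay the taped block with green bands along the middle of the green mat and the one with yellow bands along the middle of the yellow mat, then lay the long blue-edged board flat across both blocks like a bridge, centred between the mats. On top of the board, square across it, set the longer blue-edged cleat directly above the green mat and the short one directly above the yellow mat. Leave the standing taped block and the red spring clamp where they are.

Things in the scene. Friction and masses are not known exactly. Their poses are not given: they have to be found in the camera images.
- mat_green: green rubber mat fixed flat on the worktop, 104 x 46 x 3 mm thick. Origin at the centre of its underside (z = 0), x along its long side, y along its short side. The two mats lie parallel, side by side, centres 120 mm apart along their y axes; which is on the left varies
- mat_yellow: yellow rubber mat, the same size as the green one; same origin and axes
- support_green_mid (a point): MDF block wrapped in masking tape, lying flat, with two bands of green tape 28 mm either side of its middle; loose, about 28 mm wide (x, 24 mm where it is gripped) x 82 mm long (y) x 26 mm high (z). This point is at its centre, 13 mm above its underside. Grip it across its width at the middle
- support_yellow_mid (a point): the same kind of lying block with two bands of yellow tape; same size, point and axes
- rail_mid (a point): the shelf board: loose flat MDF board with blue edges, 180 mm long (x) x 50 mm wide (y) x 16 mm thick (z). This point is at its centre, 8 mm above its underside. Grip it across its width at the middle
- cleat_long_mid (a point): the longer cleat: loose MDF strip with blue edges, 21 mm wide (x) x 66 mm long (y) x 16 mm thick (z). This point is at its centre, 8 mm above its underside. Grip it across its width
- cleat_short_mid (a point): the short cleat: loose MDF piece with blue edges, 37 mm long (x) x 19 mm wide (y) x 16 mm thick (z). This point is at its centre, 8 mm above its underside. Grip it across its width
- standing_block_mid (a point): bystander, loose: taped block without coloured bands standing on end, 28 x 26 x 82 mm high; this point is at its centre, 41 mm up. To be left standing in its place
- red_clamp_mid (a point): bystander, loose: spring clamp with red handles lying flat, 52 mm (x) x 107 mm (y) x 20 mm high; this point is at its centre, 10 mm up. To be left in its place
There are look-alikes about, which are no part of the job. Leave any orange look-alike of the part that bears support_green_mid alone.

How it is judged:
By the outcome, as a careful person would: the job done as asked, in the order asked, and still so for the second after the job is handed in, with the robot touching nothing.
It also fails if it takes over 136 s, if anything falls off the work surface, if the arm or the gripper's body presses on something with over 40 N, if the wrist force passes 120 N, or if a joint passes its speed limit or range.

## Robot

A 6-joint arm with a two-finger parallel gripper is mounted at the origin on a cart in front of the work surface, level with it; the furniture and walls round the work are solid. World frame = base frame: x ahead of the robot, y to its left, z up, the work surface at z = 0. Lengths are in m, angles in rad, forces in N, time in s.
With the tool pointing down it reaches from about 0.35 to 0.775 m from the base axis. Payload 5.5 kg.
Tool frame: the origin (TCP) lies at the very end of the fingers, on their centre line; the grasp point (between the pads) lies 19 mm behind it; z points along the fingers, y is the line along which they close (so a half turn about z gives the same grasp; the last joint's range is limited). The gripper opens to 85 mm and grips with 20 to 120 N. Pads are 22 mm wide; open, the fingers measure 114 mm over their backs; the gripper's body (76 mm by 85 mm) begins 54 mm behind the grasp point. The pads swing forward as they close: fully open they stand 13 mm farther back than shut.
Start: joints at [-1.271, 0.313, 0.046, 1.304, 0, 1.431], TCP at [0.245, -0.52, 0.231] pointing down, gripper open.
Joint ranges: [-2.76, 2.76], [-0.86, 1.69], [-1.03, 1.26], [-2.2, 2.34], [-1.47, 1.5], [-3.14, 3.14]. Speed limits (rad/s): [2.57, 2.57, 3.14, 3.14, 3.14, 3.14].

## Interface

Orientations are given as a unit quaternion [w, x, y, z].
In Python, from workcell import env, cams, ticket, spotter gives the robot as it stands.
- The arm moves only by the tool jog_arm, never from a script. Its argument "increments" is a list that holds one entry, the list of rows, each a list of 7 numbers: the shift along the tool's x, y, z in units of 0.25 m (1.0 is 0.25 m), then the turn, a rotation vector about the tool's x, y, z in units of 180 degrees (1.0 is 180 degrees), then the closure in counts, from 0 (fully open) to 255 (shut). A call has 1 to 20 rows; each row shifts and turns the commanded pose from where the row before left it, along the tool's axes as they then stand; what a row does not reach is not made up. A row lasts 1/10 s, in which the tool goes at most 50 mm and 8.59 degrees, less where a joint would pass 70% of its speed; a pose out of reach is approached as far as the arm can. A call with a number of a shift or a turn outside -1 to 1 is refused whole. A call with a gripper value outside its range is refused whole. The fingers move at their own pace and stop on an object; "force" is the grip in N (left out, the last holds). Time passes only in rows, so rows that do not move let the fingers close. It gives the time, the measured TCP pose, the force, the opening and the grip force at its end, in the units of the state.
- env.get_state(): the state, without advancing time (a new reading comes with each control period).
- cams.read_camera(name): name is "scene" or "top"; returns a dict with "pixels" (384x512x3 uint8, red, green, blue), "fx", "fy", "cx", "cy" (pixels), "k1" (the pictures are not rectified: a ray, as slopes to the right and down, at radius r is drawn at 1 + k1 r^2 times it, then the intrinsics apply), "xyz" and "attitude" of the camera in the world. Camera axes: x right, y down, z forward; pixel columns grow to the right and rows downward; lengths in m; the calibration is good to about 2 mm. A picture is of the moment at which its call begins. There is no depth.
- ticket.hand_in(): hands the job in; it is judged then, once.
Trained networks look in the newest picture that a camera, given by its name, has taken for a name from the list of things; names that differ only in an ending like _2 or _b are one class to them, and where a whole thing is asked for, a point or a joint stands for the part that bears it (a point fixed in the world has none). Each returns a list of dicts, best first, with "conf" (0 to 1); they miss things now and then, are a little off and sometimes report something else, mostly with a low value. They report only what shows in the picture. A call takes as long as a camera call. They do not tell look-alikes from the thing itself.
- spotter.find_in(target, camera): "uv" ([column, row] in pixels, amid what is visible of it).
- spotter.cut_out(target, camera): "region" (384x512 bool, what is visible of it) and "uv" ([column, row] in pixels, amid what is visible of it).
- spotter.landmark_of(target, camera): "uv" ([column, row] in pixels: a listed point, or the origin of a listed thing).
The state is a dict: "clock": time; "joint_pos": joint angles; "qvel": joint speeds; "tau": joint torques, N m; "tcp_pos": TCP position; "orientation": TCP orientation; "wrist_force": force on the tool from outside, world axes, zero at the start; "ft_torque": the same for the moment, N m; "finger_gap": finger opening in m; "grip_force": force on a finger pad.
Only numpy, scipy, OpenCV 4.12 (cv2) and the standard library are available. Lean on these libraries where they do the work, as an engineer would, in place of code of your own. Each camera call takes 0.05 s, during which the arm holds its last target. There are 200 camera calls.

## Working session

There is one attempt and no reset: what is moved stays moved. The work goes in short steps, Python scripts to look and compute and a tool call to move; the robot and the scene stay as the last step left them, time stands still between calls to the robot, and variables do not carry over. Pictures are saved under pics/ and viewed, at most 14 in all, crops included, and the job is handed in when it is done.

Besides the shell and the picture viewer there is one more tool, called after "Call:" as name(argument=value, ...) on one line, values as JSON. jog_arm: Moves the arm, as the interface text tells. Shifts and turns lie within -1 to 1; 1 stands for 0.25 m of shift or 180 degrees of turn. Its arguments: {"type":"object","properties":{"increments":{"type":"array"},"force":{"type":"number"}},"required":["increments"]}

```bash
ls; mkdir -p pics
cat > h.py <<'E'
import numpy as np, cv2
from scipy.spatial.transform import Rotation as R
from workcell import env, cams, ticket, spotter
def Rq(q): return R.from_quat([q[1],q[2],q[3],q[0]])
def att(c):
    a=np.array(c["attitude"],float)
    return a if a.shape==(3,3) else Rq(a).as_matrix()
def topix(c,P):
    p=(np.atleast_2d(P)-np.array(c["xyz"]))@att(c); s=p[:,:2]/p[:,2:]
    s=s*(1+c["k1"]*(s**2).sum(1,keepdims=True)); return s*[c["fx"],c["fy"]]+[c["cx"],c["cy"]]
def toworld(c,uv,z):
    uv=np.atleast_2d(np.array(uv,float)); d=(uv-[c["cx"],c["cy"]])/[c["fx"],c["fy"]]; s=d.copy()
    for _ in range(20): s=d/(1+c["k1"]*(s**2).sum(1,keepdims=True))
    r=np.c_[s,np.ones(len(s))]@att(c).T; o=np.array(c["xyz"]); return o+r*((z-o[2])/r[:,2:])
E
python3 - <<'E'
from h import *
for n in ("scene","top"):
    c=cams.read_camera(n); print(n,{k:v for k,v in c.items() if k!="pixels"})
    cv2.imwrite(f"pics/{n}0.png",c["pixels"][:,:,::-1])
    for t,z in dict(mat_green=0,mat_yellow=0,support_green_mid=.013,support_yellow_mid=.013,rail_mid=.008,cleat_long_mid=.008,cleat_short_mid=.008,standing_block_mid=.041,red_clamp_mid=.01).items():
        for d in spotter.landmark_of(t,n)[:4]: print(t,round(d["conf"],2),np.round(d["uv"]),toworld(c,d["uv"],z).round(3)[0,:2])
E
```

```text
pics
scene {'fx': 398.79702183671264, 'fy': 398.79702183671264, 'cx': 256.1375705799094, 'cy': 196.34248900724324, 'k1': -0.10556471450959246, 'xyz': array([-0.28114482, -0.64060144,  0.76774184]), 'attitude': array([-0.38987175,  0.77996787, -0.44256844,  0.20924462])}
mat_green 0.82 [224. 202.] [ 0.49  -0.035]
mat_yellow 0.69 [193. 186.] [0.51  0.104]
mat_yellow 0.21 [240. 168.] [0.677 0.026]
support_green_mid 0.91 [216. 232.] [ 0.357 -0.102]
support_green_mid 0.81 [267. 238.] [ 0.406 -0.24 ]
support_green_mid 0.79 [395. 253.] [ 0.526 -0.56 ]
support_green_mid 0.72 [257. 209.] [ 0.501 -0.151]
rail_mid 0.93 [240. 170.] [0.654 0.012]
cleat_long_mid 0.47 [160. 166.] [0.539 0.273]
cleat_short_mid 0.54 [291. 209.] [ 0.555 -0.236]
standing_block_mid 0.68 [149. 172.] [0.455 0.24 ]
red_clamp_mid 0.9 [319. 250.] [ 0.439 -0.379]
top {'fx': 358.65734584549443, 'fy': 358.65734584549443, 'cx': 253.03246219637992, 'cy': 192.90660304877318, 'k1': -0.06811017269299181, 'xyz': array([ 0.43178975, -0.11888697,  1.08605107]), 'attitude': array([-0.02536659,  0.71502788, -0.69810216,  0.02729568])}
mat_green 0.9 [224. 197.] [ 0.497 -0.032]
mat_yellow 0.62 [181. 192.] [0.51  0.098]
mat_yellow 0.23 [290. 178.] [ 0.561 -0.233]
support_green_mid 0.72 [296. 234.] [ 0.393 -0.253]
support_green_mid 0.67 [397. 192.] [ 0.525 -0.558]
support_green_mid 0.62 [246. 249.] [ 0.343 -0.103]
support_green_mid 0.51 [264. 194.] [ 0.508 -0.152]
support_yellow_mid 0.64 [117. 238.] [0.366 0.284]
rail_mid 0.92 [210. 151.] [0.638 0.013]
cleat_long_mid 0.68 [129. 180.] [0.542 0.257]
cleat_short_mid 0.57 [289. 179.] [ 0.557 -0.229]
standing_block_mid 0.7 [127. 210.] [0.451 0.247]
red_clamp_mid 0.53 [337. 222.] [ 0.43  -0.375]
```

Run:
```python
import cv2
a=cv2.imread("pics/top0.png"); cv2.imwrite("pics/top0b.png",cv2.resize(a,(800,600),interpolation=cv2.INTER_CUBIC))
a=cv2.imread("pics/scene0.png"); cv2.imwrite("pics/scene0b.png",cv2.resize(a,(800,600),interpolation=cv2.INTER_CUBIC))
```

```text
(no output)
```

View pics/top0b.png

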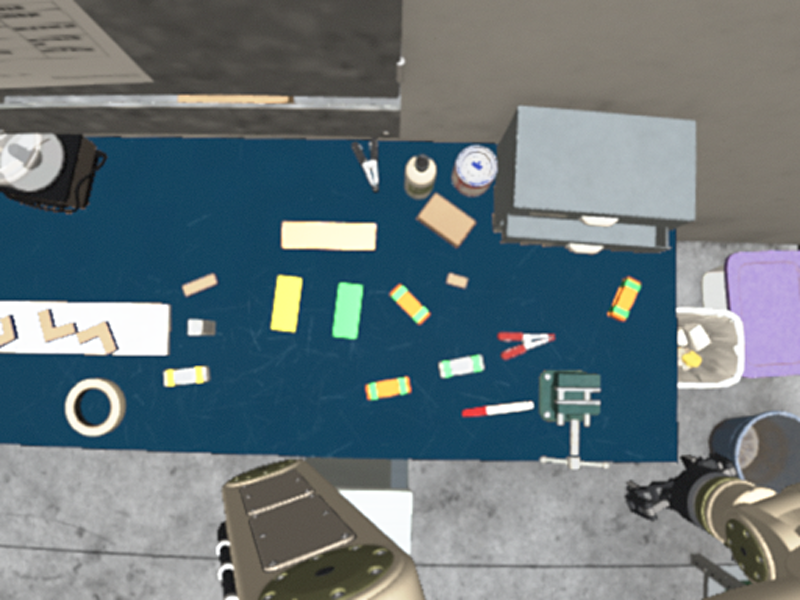

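View pics/scene0b.png

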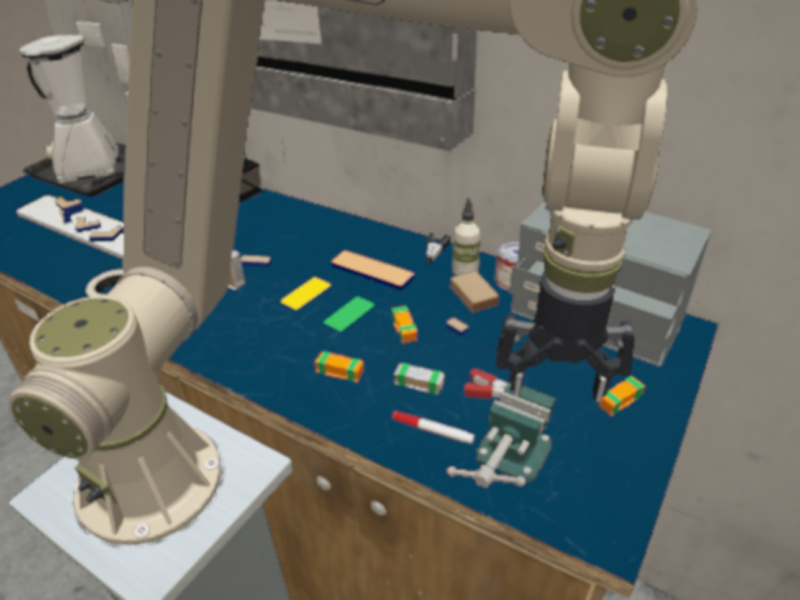

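The top view (800x600) shows the green-banded block at (461,366), the yellow-banded one at (186,376) and the board at (328,236). The long cleat is at (200,285), the short cleat at (457,281) and the mats at (287,303) and (348,310). The orange-bodied blocks at (410,304), (388,388) and (625,299) are look-alikes to leave alone. Next I'll fit exact poses.

```bash
cat >> h.py <<'E'
from scipy.optimize import minimize
S=8
def fit(c,x,y,yaw,lx,ly,z0,z1,win=22,thr=.45,ch=None):
    """fit box silhouette (lx,ly, z0..z1) to non-worktop pixels; returns x,y,yaw,IoU"""
    im=c["pixels"].astype(float); u0,v0=np.round(topix(c,[[x,y,z1]])[0]).astype(int)-win
    u0=max(u0,0); v0=max(v0,0); w=im[v0:v0+2*win,u0:u0+2*win]
    bg=np.median(w.reshape(-1,3),0); d=np.linalg.norm(w-bg,axis=2) if ch is None else ch(w)
    obj=np.median(d[d>.5*np.percentile(d,97)]) if ch is None else 1
    m=cv2.resize(np.clip(d/obj,0,1).astype(np.float32),None,fx=S,fy=S,interpolation=cv2.INTER_LINEAR)>thr
    n,l=cv2.connectedComponents(m.astype(np.uint8)); p=(topix(c,[[x,y,z1]])[0]-[u0,v0]+.5)*S
    k=l[int(p[1])-8:int(p[1])+9,int(p[0])-8:int(p[0])+9]; k=k[k>0]; m=l==np.bincount(k).argmax() if len(k) else m
    def iou(q):
        a=np.deg2rad(q[2]); X=np.array([[i*lx/2,j*ly/2] for i in(-1,1) for j in(-1,1)])@np.array([[np.cos(a),np.sin(a)],[-np.sin(a),np.cos(a)]])+np.array(q[:2])/1000
        P=np.r_[np.c_[X,[z0]*4],np.c_[X,[z1]*4]]; h=cv2.convexHull(((topix(c,P)-[u0,v0]+.5)*S).astype(np.float32))
        r=np.zeros(m.shape,np.uint8); cv2.fillConvexPoly(r,np.round(h*16).astype(np.int32),1,shift=4)
        return -(r.astype(bool)&m).sum()/((r>0)|m).sum()
    best=None
    for dy in ([0] if yaw is not None else range(0,180,20)):
        s=np.array([x*1000,y*1000,(yaw or 0)+dy]); o=minimize(iou,s,method="Nelder-Mead",options=dict(initial_simplex=np.array([s,s+[6,0,0],s+[0,6,0],s+[0,0,12]]),xatol=.05,fatol=1e-4))
        if best is None or o.fun<best.fun: best=o
    return np.r_[best.x.round(1),round(-best.fun,3)]
E
python3 - <<'E'
from h import *
T=dict(mat_green=(.497,-.032,.104,.046,.003,.003),mat_yellow=(.51,.098,.104,.046,.003,.003),sup_g=(.393,-.253,.028,.082,0,.026),sup_y=(.366,.284,.028,.082,0,.026),
rail=(.638,.013,.18,.05,.016,.016),clong=(.542,.257,.021,.066,.016,.016),cshort=(.557,-.229,.037,.019,.016,.016),stand=(.451,.247,.028,.026,0,.082))
for n in ("top","scene"):
    c=cams.read_camera(n)
    for k,(x,y,a,b,z0,z1) in T.items(): print(n,k,fit(c,x,y,None,a,b,z0,z1,win=36 if k=="rail" else 22))
E
```

```text
top mat_green [494.1   -27.7   174.7     0.929]
top mat_yellow [503.6    91.5    -6.4     0.879]
top sup_g [ 392.7  -247.8   192.1     0.94]
top sup_y [359.8   279.2     6.7     0.869]
top rail [637.6    12.2    90.9     0.908]
top clong [536.3  260.    23.6    0.91]
top cshort [ 556.2   -237.1     74.6      0.872]
top stand [452.8   245.    181.8     0.543]
scene mat_green [494.9   -29.4    -4.5     0.901]
scene mat_yellow [504.3   89.   175.3    0.83]
scene sup_g [ 396.3   -247.4     11.7      0.843]
scene sup_y [3.166e+02 3.018e+02 1.182e+02 2.470e-01]
scene rail [635.1     9.     89.5     0.766]
scene clong [5.341e+02 2.578e+02 2.093e+02 1.100e-01]
scene cshort [ 557.2   -238.8     72.2      0.746]
scene stand [5.157e+02 2.503e+02 9.620e+01 2.520e-01]
```

```bash
cat >> h.py <<'E'
def plan(x,y,z,ang):
    s=env.get_state(); Rt=Rq(s["orientation"]); p=np.array(s["tcp_pos"]); q=s["joint_pos"]
    print("t",round(s["clock"],1),"tcp",p.round(4),"q",np.round(q,2),"gap",round(s["finger_gap"],4),"F",np.round(s["wrist_force"],1))
    for a in (ang,ang+180):
        b=np.deg2rad(a); Y=np.array([np.cos(b),np.sin(b),0]); Z=np.array([0,0,-1.]); Rd=np.c_[np.cross(Y,Z),Y,Z]
        rv=(Rt.inv()*R.from_matrix(Rd)).as_rotvec()
        if np.linalg.norm(rv)>np.pi*.75: continue
        print("turn",(rv/np.pi).round(4),"shift after turn",(Rd.T@(np.array([x,y,z])-p)/.25).round(4))
E
python3 -c "
from h import *
plan(.394,-.2475,.12,12)"
```

```text
t 1.1 tcp [ 0.2448 -0.5203  0.2313] q [-1.27  0.31  0.05  1.3  -0.    1.43] gap 0.0852 F [ 0.1 -1.2  0.2]
turn [ 0.      0.     -0.4267] shift after turn [0.9434 0.8106 0.4454]
turn [ 0.     -0.      0.5733] shift after turn [-0.9434 -0.8106  0.4454]
```

Call:
jog_arm(increments=[[[0, 0, 0, 0, 0, -0.0427, 0], [0, 0, 0, 0, 0, -0.0427, 0], [0, 0, 0, 0, 0, -0.0427, 0], [0, 0, 0, 0, 0, -0.0427, 0], [0, 0, 0, 0, 0, -0.0427, 0], [0, 0, 0, 0, 0, -0.0427, 0], [0, 0, 0, 0, 0, -0.0427, 0], [0, 0, 0, 0, 0, -0.0427, 0], [0, 0, 0, 0, 0, -0.0427, 0], [0, 0, 0, 0, 0, -0.0427, 0], [0.118, 0.1013, 0.0557, 0, 0, 0, 0], [0.118, 0.1013, 0.0557, 0, 0, 0, 0], [0.118, 0.1013, 0.0557, 0, 0, 0, 0], [0.118, 0.1013, 0.0557, 0, 0, 0, 0], [0.118, 0.1013, 0.0557, 0, 0, 0, 0], [0.118, 0.1013, 0.0557, 0, 0, 0, 0], [0.118, 0.1013, 0.0557, 0, 0, 0, 0], [0.118, 0.1013, 0.0557, 0, 0, 0, 0], [0, 0, 0, 0, 0, 0, 80], [0, 0, 0, 0, 0, 0, 80]]], force=40)

```text
clock: 3.1
tcp_pos: [0.3939, -0.2465, 0.1198]
orientation: [-0.0, 0.628, 0.778, -0.0]
wrist_force: [0.6, 0.1, 0.2]
finger_gap: 0.0594
grip_force: 0.0
```

```bash
python3 -c "
from h import *
plan(.394,-.2475,.005,12)"
```

```text
t 3.1 tcp [ 0.3939 -0.2465  0.1198] q [-0.73  0.17 -0.43  0.98 -0.    0.63] gap 0.0594 F [0.6 0.1 0.2]
turn [-0.0002  0.      0.0011] shift after turn [-3.900e-03 -2.000e-04  4.594e-01]
```

Call:
jog_arm(increments=[[[-0.004, 0, 0.08, 0, 0, 0, 80], [0, 0, 0.1, 0, 0, 0, 80], [0, 0, 0.1, 0, 0, 0, 80], [0, 0, 0.09, 0, 0, 0, 80], [0, 0, 0.06, 0, 0, 0, 80], [0, 0, 0.037, 0, 0, 0, 80], [0, 0, 0, 0, 0, 0, 255], [0, 0, 0, 0, 0, 0, 255], [0, 0, 0, 0, 0, 0, 255], [0, 0, 0, 0, 0, 0, 255], [0, 0, 0, 0, 0, 0, 255], [0, 0, 0, 0, 0, 0, 255], [0, 0, -0.05, 0, 0, 0, 255], [0, 0, -0.1, 0, 0, 0, 255], [0, 0, -0.1, 0, 0, 0, 255], [0, 0, -0.1, 0, 0, 0, 255], [0, 0, 0, 0, 0, 0, 255]]])

```text
clock: 4.8
tcp_pos: [0.3957, -0.2496, 0.0938]
orientation: [0.003, 0.629, 0.778, -0.0]
wrist_force: [-0.1, 0.0, -0.2]
finger_gap: 0.0237
grip_force: 39.6
```

Run:
```python
from h import *
c=cams.read_camera("top"); cv2.imwrite("pics/t1.png",cv2.resize(c["pixels"][100:290,170:420,::-1],(790,600),interpolation=cv2.INTER_CUBIC))
plan(.4944,-.0285,.09,85.1)
```

```text
t 4.8 tcp [ 0.395  -0.249   0.0921] q [-0.73  0.2  -0.47  0.9   0.    0.63] gap 0.0233 F [-0.3 -0.4 -1.3]
turn [ 0.      0.0013 -0.4057] shift after turn [-0.3209  0.9127  0.0086]
turn [ 0.0014 -0.      0.5943] shift after turn [ 0.3209 -0.9127  0.0086]
```

View pics/t1.png

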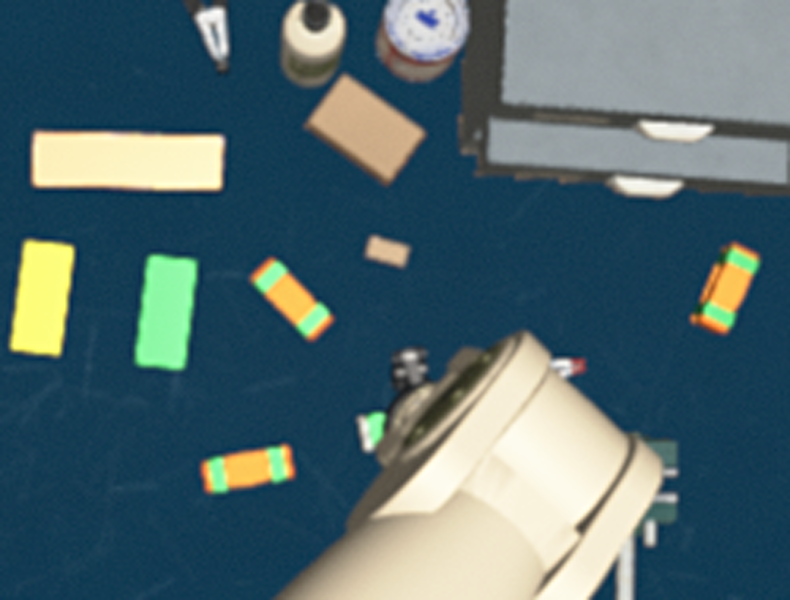

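The gripper has the block, at a 23 mm gap. The top picture shows its green-banded end at (372,430), and nothing else has moved. I'll carry it to the green mat next.

Call:
jog_arm(increments=[[[0, 0, 0, 0, 0, -0.0406, 255], [0, 0, 0, 0, 0, -0.0406, 255], [0, 0, 0, 0, 0, -0.0406, 255], [0, 0, 0, 0, 0, -0.0406, 255], [0, 0, 0, 0, 0, -0.0406, 255], [0, 0, 0, 0, 0, -0.0406, 255], [0, 0, 0, 0, 0, -0.0406, 255], [0, 0, 0, 0, 0, -0.0406, 255], [0, 0, 0, 0, 0, -0.0406, 255], [0, 0, 0, 0, 0, -0.0406, 255], [-0.0401, 0.1141, 0, 0, 0, 0, 255], [-0.0401, 0.1141, 0, 0, 0, 0, 255], [-0.0401, 0.1141, 0, 0, 0, 0, 255], [-0.0401, 0.1141, 0, 0, 0, 0, 255], [-0.0401, 0.1141, 0, 0, 0, 0, 255], [-0.0401, 0.1141, 0, 0, 0, 0, 255], [-0.0401, 0.1141, 0, 0, 0, 0, 255], [-0.0401, 0.1141, 0, 0, 0, 0, 255], [0, 0, 0, 0, 0, 0, 255], [0, 0, 0, 0, 0, 0, 255]]])

```text
clock: 6.85
tcp_pos: [0.4922, -0.0269, 0.0894]
orientation: [-0.001, 0.041, 0.999, -0.0]
wrist_force: [-0.6, 0.4, -0.8]
finger_gap: 0.0236
grip_force: 39.6
```

Run:
```python
from h import *
plan(.4944,-.0285,.0065,85.1)
```

```text
t 6.8 tcp [ 0.4922 -0.0269  0.0894] q [-0.22  0.25 -0.4   0.92 -0.   -0.13] gap 0.0236 F [-0.6  0.4 -0.8]
turn [-0.     -0.0007  0.0008] shift after turn [-0.0094 -0.0055  0.3315]
```

Call:
jog_arm(increments=[[[-0.0094, -0.0055, 0.06, 0, 0, 0.0008, 255], [0, 0, 0.09, 0, 0, 0, 255], [0, 0, 0.08, 0, 0, 0, 255], [0, 0, 0.05, 0, 0, 0, 255], [0, 0, 0.03, 0, 0, 0, 255], [0, 0, 0.02, 0, 0, 0, 255], [0, 0, 0, 0, 0, 0, 255], [0, 0, 0, 0, 0, 0, 255]]])

```text
clock: 7.65
tcp_pos: [0.4956, -0.0296, 0.0084]
orientation: [0.0, 0.044, 0.999, -0.0]
wrist_force: [-0.0, -0.1, 0.2]
finger_gap: 0.0236
grip_force: 39.6
```

Run:
```python
from h import *
plan(.4944,-.0285,.0065,85.1)
```

```text
t 7.7 tcp [ 0.4956 -0.0296  0.0084] q [-0.22  0.35 -0.5   0.72 -0.   -0.13] gap 0.0236 F [-0.  -0.1  0.2]
turn [-0.0001  0.0002 -0.0008] shift after turn [0.0051 0.004  0.0077]
```

Call:
jog_arm(increments=[[[0, 0, 0.004, 0, 0, 0, 255], [0, 0, 0.002, 0, 0, 0, 255], [0, 0, 0, 0, 0, 0, 255], [0, 0, 0, 0, 0, 0, 255]]])

```text
clock: 8.05
tcp_pos: [0.4957, -0.0293, 0.0071]
orientation: [0.0, 0.044, 0.999, -0.0]
wrist_force: [-1.5, -0.4, 5.1]
finger_gap: 0.0235
grip_force: 40.2
```

Call:
jog_arm(increments=[[[0, 0, 0, 0, 0, 0, 100], [0, 0, 0, 0, 0, 0, 100], [0, 0, 0, 0, 0, 0, 100], [0, 0, 0, 0, 0, 0, 100], [0, 0, -0.05, 0, 0, 0, 100], [0, 0, -0.1, 0, 0, 0, 100], [0, 0, -0.1, 0, 0, 0, 100], [0, 0, -0.1, 0, 0, 0, 80], [0, 0, -0.1, 0, 0, 0, 80]]])

```text
clock: 8.95
tcp_pos: [0.4951, -0.0291, 0.12]
orientation: [-0.0, 0.044, 0.999, 0.0]
wrist_force: [-0.1, -0.5, -0.5]
finger_gap: 0.0586
grip_force: 0.0
```

Run:
```python
from h import *
plan(.360,.2792,.12,6.7)
```

```text
t 8.9 tcp [ 0.4951 -0.0291  0.12  ] q [-0.22  0.23 -0.35  0.99 -0.   -0.13] gap 0.0586 F [-0.1 -0.5 -0.5]
turn [-1.00e-04 -1.00e-04  4.35e-01] shift after turn [ 1.2878e+00 -3.9280e-01 -1.0000e-04]
turn [ 1.00e-04 -1.00e-04 -5.65e-01] shift after turn [-1.2878e+00  3.9280e-01 -1.0000e-04]
```

Call:
jog_arm(increments=[[[0, 0, 0, 0, 0, 0.0435, 80], [0, 0, 0, 0, 0, 0.0435, 80], [0, 0, 0, 0, 0, 0.0435, 80], [0, 0, 0, 0, 0, 0.0435, 80], [0, 0, 0, 0, 0, 0.0435, 80], [0, 0, 0, 0, 0, 0.0435, 80], [0, 0, 0, 0, 0, 0.0435, 80], [0, 0, 0, 0, 0, 0.0435, 80], [0, 0, 0, 0, 0, 0.0435, 80], [0, 0, 0, 0, 0, 0.0435, 80], [0.1431, -0.0436, 0, 0, 0, 0, 80], [0.1431, -0.0436, 0, 0, 0, 0, 80], [0.1431, -0.0436, 0, 0, 0, 0, 80], [0.1431, -0.0436, 0, 0, 0, 0, 80], [0.1431, -0.0436, 0, 0, 0, 0, 80], [0.1431, -0.0436, 0, 0, 0, 0, 80], [0.1431, -0.0436, 0, 0, 0, 0, 80], [0.1431, -0.0436, 0, 0, 0, 0, 80], [0.1431, -0.0436, 0, 0, 0, 0, 80], [0, 0, 0, 0, 0, 0, 80]]])

```text
clock: 10.95
tcp_pos: [0.3585, 0.2822, 0.1191]
orientation: [-0.0, 0.662, 0.749, 0.0]
wrist_force: [0.3, 0.1, 0.1]
finger_gap: 0.0588
grip_force: 0.0
```

Run:
```python
from h import *
plan(.360,.2792,.003,6.7)
c=cams.read_camera("scene"); print(fit(c,.495,-.0285,-5,.028,.082,.003,.029))
cv2.imwrite("pics/s1.png",cv2.resize(c["pixels"][140:290,100:300,::-1],(800,600),interpolation=cv2.INTER_CUBIC))
```

```text
t 10.9 tcp [0.3585 0.2822 0.1191] q [ 0.49  0.15 -0.45  0.97  0.    1.94] gap 0.0588 F [0.3 0.1 0.1]
turn [-0.0001 -0.0003  0.0018] shift after turn [-0.0125  0.0044  0.4643]
[485.6   -35.3    82.3     0.694]
```

View pics/s1.png

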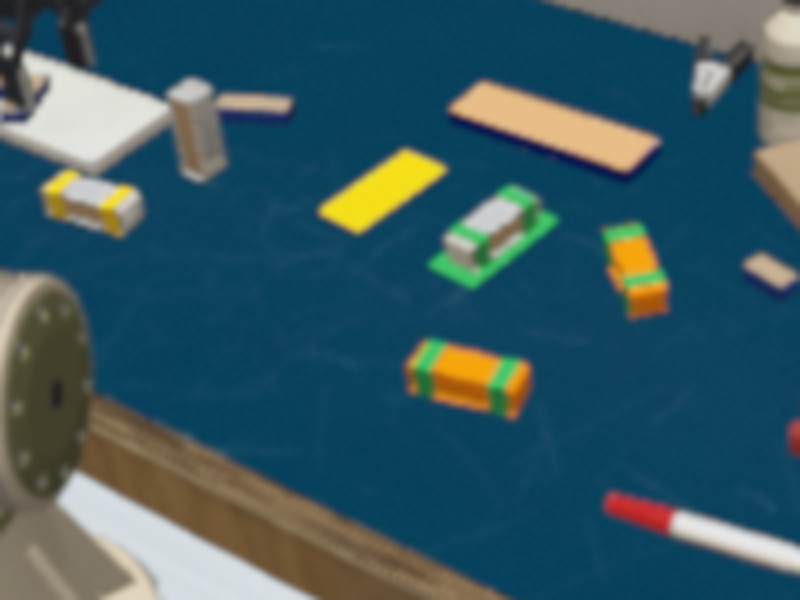

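The green block lies along the middle of the green mat at (495,235). The yellow block is now unobscured at (92,202), so I'll refine its pose.

Run:
```python
from h import *
c=cams.read_camera("scene"); print(fit(c,.36,.279,6.7,.028,.082,0,.026))
print(fit(c,.536,.259,23,.021,.066,.016,.016,win=15))
print(topix(c,[[.36,.279,.026]]), topix(c,[[.495,-.0285,.029]]))
```

```text
[366.7   280.8     2.5     0.662]
[5.354e+02 2.590e+02 2.940e+01 2.490e-01]
[[120.65450666 187.24996635]] [[222.26621472 193.31701157]]
```

Call:
jog_arm(increments=[[[-0.011, 0.012, 0.08, 0, 0, 0.0018, 80], [0, 0, 0.1, 0, 0, 0, 80], [0, 0, 0.1, 0, 0, 0, 80], [0, 0, 0.09, 0, 0, 0, 80], [0, 0, 0.06, 0, 0, 0, 80], [0, 0, 0.034, 0, 0, 0, 80], [0, 0, 0, 0, 0, 0, 255], [0, 0, 0, 0, 0, 0, 255], [0, 0, 0, 0, 0, 0, 255], [0, 0, 0, 0, 0, 0, 255], [0, 0, 0, 0, 0, 0, 255], [0, 0, 0, 0, 0, 0, 255], [0, 0, -0.05, 0, 0, 0, 255], [0, 0, -0.1, 0, 0, 0, 255], [0, 0, -0.1, 0, 0, 0, 255], [0, 0, -0.1, 0, 0, 0, 255], [0, 0, 0, 0, 0, 0, 255]]])

```text
clock: 12.75
tcp_pos: [0.3657, 0.278, 0.0936]
orientation: [0.001, 0.667, 0.745, 0.003]
wrist_force: [-0.4, 1.3, 0.2]
finger_gap: 0.0237
grip_force: 39.4
```

Run:
```python
from h import *
plan(.504,.0905,.09,85.1)
c=cams.read_camera("top"); g=fit(c,.495,-.0285,85,.028,.082,.003,.029,ch=lambda w:((w.min(2)>110)*1.)); print(g)
```

```text
t 12.8 tcp [0.3657 0.278  0.0936] q [ 0.47  0.18 -0.48  0.9   0.    1.93] gap 0.0237 F [-0.4  1.3  0.2]
turn [ 0.0019  0.0006 -0.4373] shift after turn [-0.6154 -0.7001  0.0145]
turn [ 0.0006 -0.002   0.5627] shift after turn [0.6154 0.7001 0.0145]
[500.7   -26.8    85.      0.593]
```

Call:
jog_arm(increments=[[[0, 0, 0, 0, 0, -0.0437, 255], [0, 0, 0, 0, 0, -0.0437, 255], [0, 0, 0, 0, 0, -0.0437, 255], [0, 0, 0, 0, 0, -0.0437, 255], [0, 0, 0, 0, 0, -0.0437, 255], [0, 0, 0, 0, 0, -0.0437, 255], [0, 0, 0, 0, 0, -0.0437, 255], [0, 0, 0, 0, 0, -0.0437, 255], [0, 0, 0, 0, 0, -0.0437, 255], [0, 0, 0, 0, 0, -0.0437, 255], [-0.0769, -0.0875, 0, 0, 0, 0, 255], [-0.0769, -0.0875, 0, 0, 0, 0, 255], [-0.0769, -0.0875, 0, 0, 0, 0, 255], [-0.0769, -0.0875, 0, 0, 0, 0, 255], [-0.0769, -0.0875, 0, 0, 0, 0, 255], [-0.0769, -0.0875, 0, 0, 0, 0, 255], [-0.0769, -0.0875, 0, 0, 0, 0, 255], [-0.0769, -0.0875, 0, 0, 0, 0, 255], [0, 0, 0, 0, 0, 0, 255], [0, 0, 0, 0, 0, 0, 255]]])

```text
clock: 14.8
tcp_pos: [0.5008, 0.0887, 0.0892]
orientation: [-0.001, 0.044, 0.999, 0.0]
wrist_force: [-0.2, 0.5, 0.2]
finger_gap: 0.0238
grip_force: 39.5
```

Run:
```python
from h import *
plan(.504,.0905,.0065,85.1)
```

```text
t 14.8 tcp [0.5008 0.0887 0.0892] q [ 0.02  0.28 -0.37  0.93  0.    0.11] gap 0.0238 F [-0.2  0.5  0.2]
turn [-0.     -0.0009 -0.0008] shift after turn [-0.0121  0.0083  0.3307]
```

Call:
jog_arm(increments=[[[-0.0121, 0.0083, 0.06, 0, 0, -0.0008, 255], [0, 0, 0.09, 0, 0, 0, 255], [0, 0, 0.08, 0, 0, 0, 255], [0, 0, 0.05, 0, 0, 0, 255], [0, 0, 0.03, 0, 0, 0, 255], [0, 0, 0.018, 0, 0, 0, 255], [0, 0, 0.003, 0, 0, 0, 255], [0, 0, 0, 0, 0, 0, 255], [0, 0, 0, 0, 0, 0, 255]]])

```text
clock: 15.7
tcp_pos: [0.5056, 0.0909, 0.0086]
orientation: [0.001, 0.042, 0.999, -0.0]
wrist_force: [-0.5, 0.6, -0.6]
finger_gap: 0.0239
grip_force: 39.5
```

Run:
```python
from h import *
for i in range(4): cams.read_camera("scene"); plan(.504,.0905,.0065,85.1)
```

```text
t 15.8 tcp [0.5056 0.0909 0.0086] q [ 0.02  0.38 -0.46  0.73 -0.    0.11] gap 0.024 F [-0.5  0.7  1.4]
turn [0.     0.0004 0.0004] shift after turn [ 0.0061 -0.0021  0.0083]
t 15.8 tcp [0.5055 0.0909 0.0085] q [ 0.02  0.38 -0.46  0.73 -0.    0.11] gap 0.0238 F [ 0.3  0.6 -1.3]
turn [0.     0.0004 0.0004] shift after turn [ 0.0058 -0.002   0.008 ]
t 15.8 tcp [0.5054 0.0909 0.0084] q [ 0.02  0.38 -0.46  0.73 -0.    0.11] gap 0.0238 F [ 0.5 -0.3  0. ]
turn [0.     0.0004 0.0004] shift after turn [ 0.0055 -0.002   0.0077]
t 15.9 tcp [0.5053 0.0909 0.0083] q [ 0.02  0.38 -0.46  0.73 -0.    0.11] gap 0.0236 F [-0.  -0.4 -0.7]
turn [0.     0.0003 0.0004] shift after turn [ 0.005  -0.002   0.0072]
```

Call:
jog_arm(increments=[[[0.004, -0.002, 0.004, 0, 0, 0, 255], [0, 0, 0.003, 0, 0, 0, 255], [0, 0, 0, 0, 0, 0, 255], [0, 0, 0, 0, 0, 0, 255]]])

```text
clock: 16.3
tcp_pos: [0.504, 0.0904, 0.0069]
orientation: [0.0, 0.042, 0.999, -0.0]
wrist_force: [-1.8, -0.1, 6.3]
finger_gap: 0.0235
grip_force: 40.5
```

Call:
jog_arm(increments=[[[0, 0, 0, 0, 0, 0, 100], [0, 0, 0, 0, 0, 0, 100], [0, 0, 0, 0, 0, 0, 100], [0, 0, 0, 0, 0, 0, 100], [0, 0, -0.05, 0, 0, 0, 100], [0, 0, -0.1, 0, 0, 0, 100], [0, 0, -0.1, 0, 0, 0, 40], [0, 0, -0.1, 0, 0, 0, 10], [0, 0, -0.1, 0, 0, 0, 10]]])

```text
clock: 17.2
tcp_pos: [0.5039, 0.0905, 0.1206]
orientation: [0.0, 0.042, 0.999, -0.0]
wrist_force: [1.0, 0.9, 0.3]
finger_gap: 0.082
grip_force: 0.0
```

Run:
```python
from h import *
plan(.637,.0115,.12,.3)
```

```text
t 17.2 tcp [0.5039 0.0905 0.1206] q [ 0.02  0.25 -0.31  1.   -0.    0.11] gap 0.082 F [1.  0.9 0.3]
turn [2.000e-04 2.000e-04 4.715e-01] shift after turn [-0.3189  0.5308  0.0022]
turn [-2.000e-04  2.000e-04 -5.285e-01] shift after turn [ 0.3189 -0.5308  0.0022]
```

Call:
jog_arm(increments=[[[0, 0, 0, 0, 0, 0.0429, 10], [0, 0, 0, 0, 0, 0.0429, 10], [0, 0, 0, 0, 0, 0.0429, 10], [0, 0, 0, 0, 0, 0.0429, 10], [0, 0, 0, 0, 0, 0.0429, 10], [0, 0, 0, 0, 0, 0.0429, 10], [0, 0, 0, 0, 0, 0.0429, 10], [0, 0, 0, 0, 0, 0.0429, 10], [0, 0, 0, 0, 0, 0.0429, 10], [0, 0, 0, 0, 0, 0.0429, 10], [0, 0, 0, 0, 0, 0.0425, 10], [-0.0638, 0.1062, 0, 0, 0, 0, 10], [-0.0638, 0.1062, 0, 0, 0, 0, 10], [-0.0638, 0.1062, 0, 0, 0, 0, 10], [-0.0638, 0.1062, 0, 0, 0, 0, 10], [-0.0638, 0.1062, 0, 0, 0, 0, 10], [0, 0, 0, 0, 0, 0, 10], [0, 0, 0, 0, 0, 0, 10]]])

```text
clock: 19.0
tcp_pos: [0.6371, 0.0111, 0.1188]
orientation: [-0.0, 0.706, 0.709, -0.0]
wrist_force: [0.1, 0.3, 0.0]
finger_gap: 0.0819
grip_force: 0.0
```

Run:
```python
from h import *
plan(.637,.0110,.003,.3)
```

```text
t 19.0 tcp [0.6371 0.0111 0.1188] q [-0.11  0.48  0.02  1.11  0.    1.46] gap 0.0819 F [0.1 0.3 0. ]
turn [-0.0001 -0.     -0.0002] shift after turn [-4.000e-04 -3.000e-04  4.633e-01]
```

Call:
jog_arm(increments=[[[0, 0, 0.08, 0, 0, 0, 10], [0, 0, 0.1, 0, 0, 0, 10], [0, 0, 0.1, 0, 0, 0, 10], [0, 0, 0.09, 0, 0, 0, 10], [0, 0, 0.06, 0, 0, 0, 10], [0, 0, 0.033, 0, 0, 0, 10], [0, 0, 0, 0, 0, 0, 255], [0, 0, 0, 0, 0, 0, 255], [0, 0, 0, 0, 0, 0, 255], [0, 0, 0, 0, 0, 0, 255], [0, 0, 0, 0, 0, 0, 255], [0, 0, 0, 0, 0, 0, 255], [0, 0, -0.05, 0, 0, 0, 255], [0, 0, -0.1, 0, 0, 0, 255], [0, 0, -0.1, 0, 0, 0, 255], [0, 0, -0.1, 0, 0, 0, 255], [0, 0, 0, 0, 0, 0, 255]]], force=60)

```text
clock: 20.7
tcp_pos: [0.6398, 0.0111, 0.0952]
orientation: [0.003, 0.705, 0.709, 0.002]
wrist_force: [0.8, -0.8, -0.6]
finger_gap: 0.048
grip_force: 62.7
```

Run:
```python
from h import *
plan(.4992,.031,.11,-4.9)
c=cams.read_camera("top"); cv2.imwrite("pics/t2.png",cv2.resize(c["pixels"][100:265,100:320,::-1],(800,600),interpolation=cv2.INTER_CUBIC))
```

```text
t 20.7 tcp [0.6398 0.0111 0.0952] q [-0.11  0.5  -0.02  1.05 -0.    1.46] gap 0.048 F [ 0.8 -0.8 -0.6]
turn [0.0024 0.0002 0.0289] shift after turn [ 0.0311 -0.5673 -0.0592]
```

View pics/t2.png

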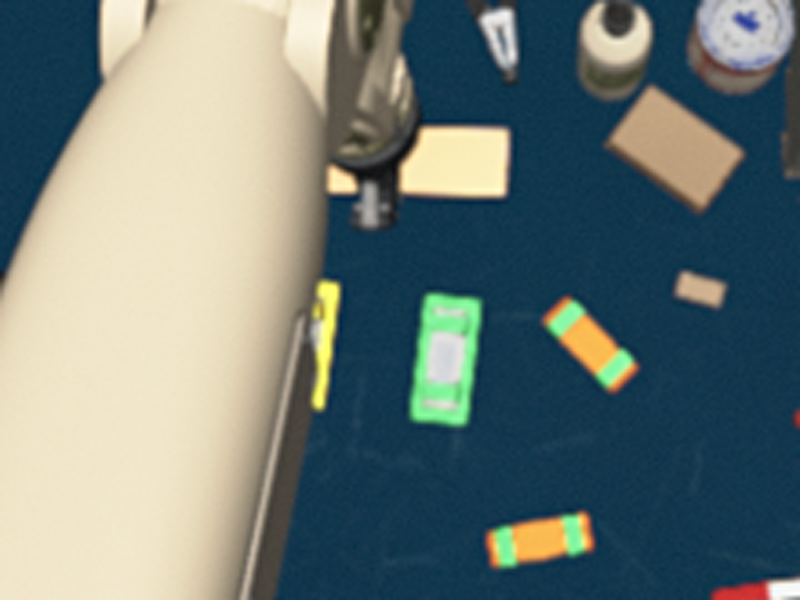

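The gripper has the board (48 mm gap; its right end is at crop pixel (510,162)). The green block is centred on its mat at (446,360). I'll use that end to check where along its length the board is gripped.

Run:
```python
from h import *
c=cams.read_camera("top"); w=c["pixels"][:,:,0].astype(float)
s=w[138:148,225:255].mean(0); h=(s.max()+s.min())/2; i=np.where(s>h)[0].max(); u=225+i+(s[i]-h)/(s[i]-s[i+1])
print(s.round(),u,toworld(c,[u,143],.106))
plan(.4992,.031,.11,-4.9)
```

```text
[250. 250. 250. 250. 250. 250. 250. 250. 250. 250. 250. 251. 253. 249.
 187.  79.  10.  11.  17.  16.  16.  17.  16.  15.  18.  16.  15.  16.
  15.  16.] 239.51289134438306 [[ 0.64276721 -0.07991313  0.106     ]]
t 20.8 tcp [0.6375 0.0114 0.0912] q [-0.11  0.5  -0.02  1.05 -0.    1.46] gap 0.048 F [-0.5 -1.1 -0.4]
turn [0.0005 0.0001 0.0289] shift after turn [ 0.031  -0.5578 -0.0752]
```

Call:
jog_arm(increments=[[[0, 0, -0.04, 0, 0, 0.0289, 255], [0, 0, -0.035, 0, 0, 0, 255], [0.0068, -0.09, 0, 0, 0, 0, 255], [0.0068, -0.09, 0, 0, 0, 0, 255], [0.0068, -0.09, 0, 0, 0, 0, 255], [0.0068, -0.09, 0, 0, 0, 0, 255], [0.0068, -0.09, 0, 0, 0, 0, 255], [0, -0.0578, 0, 0, 0, 0, 255], [0, -0.05, 0, 0, 0, 0, 255], [0, 0, 0, 0, 0, 0, 255], [0, 0, 0, 0, 0, 0, 255], [0, 0, 0, 0, 0, 0, 255]]])

```text
clock: 22.0
tcp_pos: [0.4999, 0.0316, 0.1093]
orientation: [0.0, 0.737, 0.676, 0.0]
wrist_force: [-0.2, -0.7, -1.0]
finger_gap: 0.0483
grip_force: 62.7
```

Run:
```python
from h import *
for i in range(3): c=cams.read_camera("scene")
plan(.4992,.032,.032,-4.9)
cv2.imwrite("pics/s2.png",cv2.resize(c["pixels"][120:270,110:310,::-1],(800,600),interpolation=cv2.INTER_CUBIC))
```

```text
t 22.1 tcp [0.4995 0.0317 0.1091] q [-0.1   0.24 -0.36  0.97 -0.    1.56] gap 0.0478 F [-0.1  0.9 -1.8]
turn [0.0001 0.     0.    ] shift after turn [ 0.0012 -0.0015  0.3083]
```

View pics/s2.png

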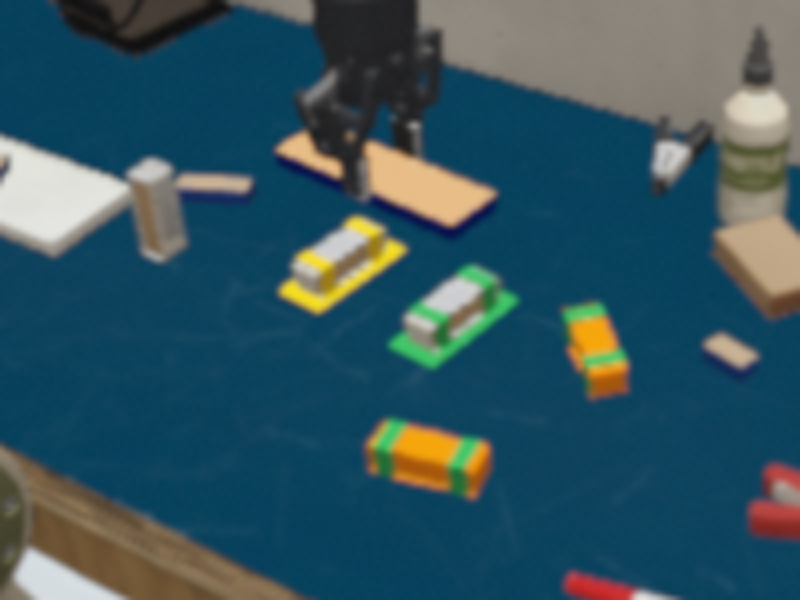

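Both blocks sit centred on their mats, yellow at (340,258) and green at (455,310). The board hangs level above them at (390,180), so I'll lower it.

Call:
jog_arm(increments=[[[0.001, -0.001, 0.05, 0, 0, 0, 255], [0, 0, 0.08, 0, 0, 0, 255], [0, 0, 0.08, 0, 0, 0, 255], [0, 0, 0.05, 0, 0, 0, 255], [0, 0, 0.03, 0, 0, 0, 255], [0, 0, 0.012, 0, 0, 0, 255], [0, 0, 0, 0, 0, 0, 255], [0, 0, 0, 0, 0, 0, 255], [0, 0, 0, 0, 0, 0, 255], [0, 0, 0, 0, 0, 0, 255]]])

```text
clock: 23.15
tcp_pos: [0.499, 0.0321, 0.0341]
orientation: [0.0, 0.737, 0.676, 0.0]
wrist_force: [1.8, 1.0, -0.9]
finger_gap: 0.048
grip_force: 62.7
```

Call:
jog_arm(increments=[[[0, 0, 0.004, 0, 0, 0, 255], [0, 0, 0.003, 0, 0, 0, 255], [0, 0, 0, 0, 0, 0, 255], [0, 0, 0, 0, 0, 0, 255]]])

```text
clock: 23.55
tcp_pos: [0.499, 0.0321, 0.0329]
orientation: [0.0, 0.737, 0.676, 0.0]
wrist_force: [-2.8, 0.2, 6.2]
finger_gap: 0.0484
grip_force: 63.6
```

Call:
jog_arm(increments=[[[0, 0, 0, 0, 0, 0, 40], [0, 0, 0, 0, 0, 0, 40], [0, 0, 0, 0, 0, 0, 40], [0, 0, 0, 0, 0, 0, 40], [0, 0, -0.04, 0, 0, 0, 40], [0, 0, -0.08, 0, 0, 0, 40], [0, 0, -0.1, 0, 0, 0, 90], [0, 0, -0.1, 0, 0, 0, 90], [0, 0, -0.08, 0, 0, 0, 90], [0, 0, 0, 0, 0, 0, 90]]])

```text
clock: 24.55
tcp_pos: [0.5009, 0.0319, 0.1354]
orientation: [0.002, 0.737, 0.676, 0.002]
wrist_force: [-0.2, -1.2, 0.1]
finger_gap: 0.055
grip_force: 0.0
```

Run:
```python
from h import *
c=cams.read_camera("top"); print(fit(c,.536,.260,23,.021,.066,.016,.016,win=16))
c=cams.read_camera("scene"); print(fit(c,.536,.260,23,.021,.066,.016,.016,win=13,ch=lambda w:np.clip((w[:,:,0]-w[:,:,2]+60)/120,0,1)))
plan(.536,.260,.13,23.6)
```

```text
[536. 260.  23.  -0.]
[5.368e+02 2.594e+02 2.350e+01 3.940e-01]
t 24.6 tcp [0.4989 0.0321 0.1324] q [-0.1   0.22 -0.33  1.02 -0.    1.56] gap 0.0551 F [ 0.1  0.7 -0.8]
turn [ 4.000e-04  1.000e-04 -1.583e-01] shift after turn [0.7761 0.5008 0.0095]
```

Call:
jog_arm(increments=[[[0, 0, 0, 0, 0, -0.0396, 90], [0, 0, 0, 0, 0, -0.0396, 90], [0, 0, 0, 0, 0, -0.0396, 90], [0, 0, 0, 0, 0, -0.0396, 90], [0.1109, 0.0715, 0, 0, 0, 0, 90], [0.1109, 0.0715, 0, 0, 0, 0, 90], [0.1109, 0.0715, 0, 0, 0, 0, 90], [0.1109, 0.0715, 0, 0, 0, 0, 90], [0.1109, 0.0715, 0, 0, 0, 0, 90], [0.1109, 0.0715, 0, 0, 0, 0, 90], [0.1109, 0.0715, 0, 0, 0, 0, 90], [0, 0, 0, 0, 0, 0, 90], [0, 0, 0, 0, 0, 0, 90], [0, 0, 0, 0, 0, 0, 90]]])

```text
clock: 26.05
tcp_pos: [0.5347, 0.2592, 0.1308]
orientation: [-0.001, 0.548, 0.837, -0.001]
wrist_force: [0.3, -0.7, -0.4]
finger_gap: 0.0552
grip_force: 0.0
```

Run:
```python
from h import *
plan(.5363,.2598,.0035,23.6)
c=cams.read_camera("top"); cv2.imwrite("pics/t3.png",cv2.resize(c["pixels"][100:265,100:320,::-1],(800,600),interpolation=cv2.INTER_CUBIC))
bg=lambda w:np.clip((w[:,:,0]-60)/150,0,1)
print(fit(c,.499,.032,85.1,.18,.05,.045,.045,win=36,ch=bg))
```

```text
t 26.1 tcp [0.5347 0.2592 0.1308] q [ 0.32  0.4  -0.08  1.09 -0.    1.48] gap 0.0552 F [ 0.3 -0.7 -0.4]
turn [-0.0007  0.     -0.0001] shift after turn [-2.000e-04  6.900e-03  5.093e-01]
[498.2    33.     84.6     0.656]
```

View pics/t3.png

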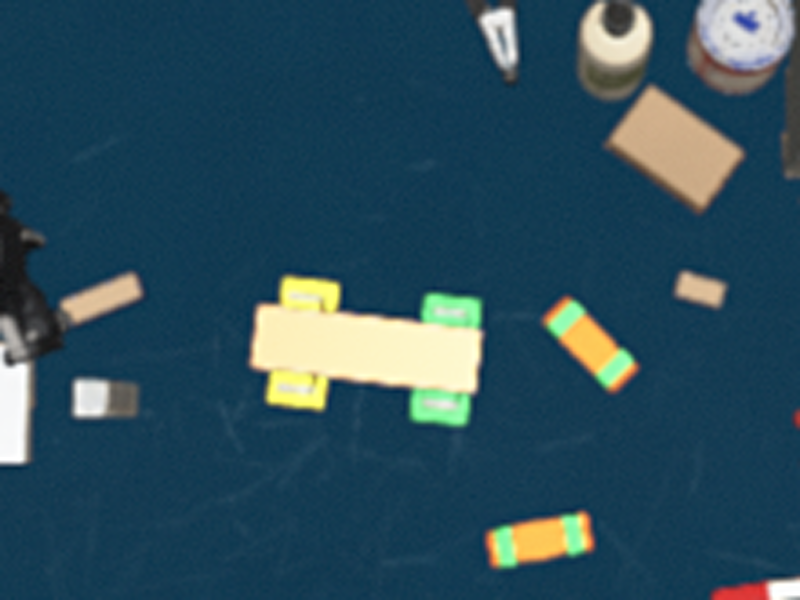

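The board bridges both blocks at (367,347) and is centred between the mats once parallax is allowed for. The long cleat at (100,298) and the standing block at (105,398) are clear of each other.

Call:
jog_arm(increments=[[[0, 0.0055, 0.08, 0, 0, 0, 90], [0, 0, 0.1, 0, 0, 0, 90], [0, 0, 0.1, 0, 0, 0, 90], [0, 0, 0.1, 0, 0, 0, 90], [0, 0, 0.07, 0, 0, 0, 90], [0, 0, 0.04, 0, 0, 0, 90], [0, 0, 0.017, 0, 0, 0, 90], [0, 0, 0, 0, 0, 0, 255], [0, 0, 0, 0, 0, 0, 255], [0, 0, 0, 0, 0, 0, 255], [0, 0, 0, 0, 0, 0, 255], [0, 0, 0, 0, 0, 0, 255], [0, 0, 0, 0, 0, 0, 255], [0, 0, -0.05, 0, 0, 0, 255], [0, 0, -0.1, 0, 0, 0, 255], [0, 0, -0.12, 0, 0, 0, 255], [0, 0, -0.14, 0, 0, 0, 255], [0, 0, -0.1, 0, 0, 0, 255], [0, 0, 0, 0, 0, 0, 255], [0, 0, 0, 0, 0, 0, 255]]], force=40)

```text
clock: 28.1
tcp_pos: [0.537, 0.2608, 0.1335]
orientation: [0.0, 0.547, 0.837, 0.001]
wrist_force: [0.8, 0.8, -0.5]
finger_gap: 0.0197
grip_force: 39.6
```

Run:
```python
from h import *
for i in range(3): c=cams.read_camera("top")
plan(.4944,-.0285,.11,85.1)
cv2.imwrite("pics/t4.png",cv2.resize(c["pixels"][130:230,70:203,::-1],(798,600),interpolation=cv2.INTER_CUBIC))
```

```text
t 28.2 tcp [0.5357 0.2603 0.1312] q [ 0.32  0.4  -0.08  1.1  -0.    1.48] gap 0.0192 F [-0.3 -0.5  0.1]
turn [-0.0007 -0.0005 -0.3415] shift after turn [ 0.0658 -1.1651  0.085 ]
turn [-6.000e-04  9.000e-04  6.585e-01] shift after turn [-0.0658  1.1651  0.085 ]
```

View pics/t4.png

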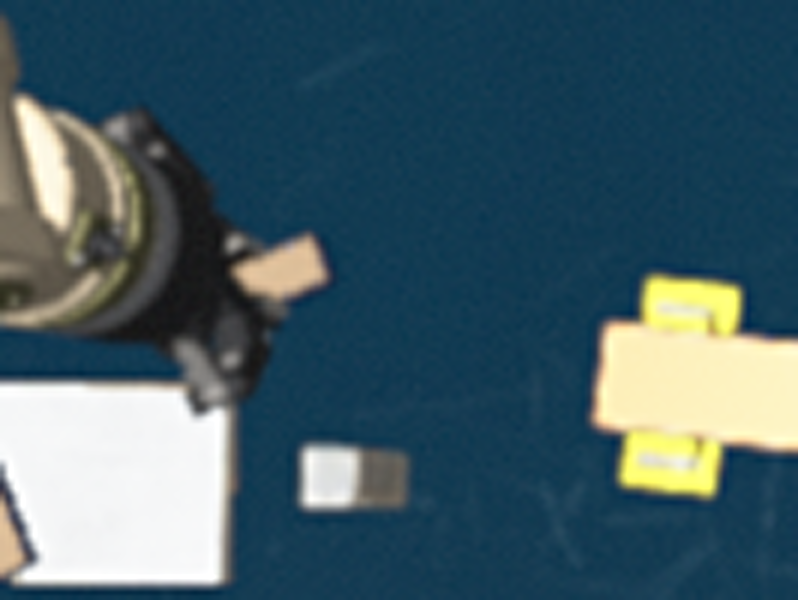

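The cleat is held; its far end shows at crop pixel (321,262), and the standing block is undisturbed. I'll measure the grip offset along its length.

Run:
```python
from h import *
c=cams.read_camera("top"); p=toworld(c,[70+321/6-.5,130+262/6-.5],.1435)[0]; s=env.get_state()
print(p,Rq(s["orientation"]).inv().apply(p-s["tcp_pos"]))
```

```text
[0.54659475 0.22742016 0.1435    ] [-0.03447161 -0.0032079  -0.01236267]
```

Call:
jog_arm(increments=[[[0, 0, 0, 0, 0, -0.0427, 255], [0, 0, 0, 0, 0, -0.0427, 255], [0, 0, 0, 0, 0, -0.0427, 255], [0, 0, 0, 0, 0, -0.0427, 255], [0, 0, 0, 0, 0, -0.0427, 255], [0, 0, 0, 0, 0, -0.0427, 255], [0, 0, 0, 0, 0, -0.0427, 255], [0, 0, 0, 0, 0, -0.0427, 255], [0.0076, -0.1295, 0, 0, 0, 0, 255], [0.0076, -0.1295, 0, 0, 0, 0, 255], [0.0076, -0.1295, 0, 0, 0, 0, 255], [0.0076, -0.1295, 0, 0, 0, 0, 255], [0.0076, -0.1295, 0, 0, 0, 0, 255], [0.0076, -0.1295, 0, 0, 0, 0, 255], [0.0076, -0.1295, 0, 0, 0, 0, 255], [0.0076, -0.1295, 0, 0, 0, 0, 255], [0.0076, -0.1295, 0, 0, 0, 0, 255], [0, 0, 0, 0, 0, 0, 255], [0, 0, 0, 0, 0, 0, 255], [0, 0, 0, 0, 0, 0, 255]]])

```text
clock: 30.3
tcp_pos: [0.4946, -0.0275, 0.1321]
orientation: [-0.001, 0.042, 0.999, 0.0]
wrist_force: [0.3, 0.1, 0.6]
finger_gap: 0.0194
grip_force: 39.6
```

Run:
```python
from h import *
plan(.4937,-.0285,.0485,85.1)
```

```text
t 30.3 tcp [ 0.4946 -0.0275  0.1321] q [-0.22  0.22 -0.33  1.02  0.   -0.13] gap 0.0194 F [0.3 0.1 0.6]
turn [ 0.0001 -0.0003  0.0002] shift after turn [ 0.0032 -0.0041  0.3345]
```

Call:
jog_arm(increments=[[[0.001, -0.003, 0.06, 0, 0, 0, 255], [0, 0, 0.09, 0, 0, 0, 255], [0, 0, 0.08, 0, 0, 0, 255], [0, 0, 0.05, 0, 0, 0, 255], [0, 0, 0.03, 0, 0, 0, 255], [0, 0, 0.016, 0, 0, 0, 255], [0, 0, 0, 0, 0, 0, 255], [0, 0, 0, 0, 0, 0, 255], [0, 0, 0, 0, 0, 0, 255], [0, 0, 0, 0, 0, 0, 255]]])

```text
clock: 31.3
tcp_pos: [0.4949, -0.029, 0.0515]
orientation: [0.0, 0.043, 0.999, -0.0]
wrist_force: [0.7, -0.9, 0.0]
finger_gap: 0.0195
grip_force: 39.6
```

Call:
jog_arm(increments=[[[0.003, 0, 0.006, 0, 0, 0, 255], [0, 0, 0.003, 0, 0, 0, 255], [0, 0, 0, 0, 0, 0, 255], [0, 0, 0, 0, 0, 0, 255]]])

```text
clock: 31.7
tcp_pos: [0.4947, -0.0291, 0.0506]
orientation: [0.001, 0.043, 0.999, -0.0]
wrist_force: [-3.3, 1.2, 12.5]
finger_gap: 0.0198
grip_force: 41.1
```

Call:
jog_arm(increments=[[[0, 0, -0.002, 0, 0, 0, 255], [0, 0, 0, 0, 0, 0, 120], [0, 0, 0, 0, 0, 0, 120], [0, 0, 0, 0, 0, 0, 120], [0, 0, 0, 0, 0, 0, 120], [0, 0, -0.04, 0, 0, 0, 120], [0, 0, -0.08, 0, 0, 0, 120], [0, 0, -0.1, 0, 0, 0, 90], [0, 0, -0.1, 0, 0, 0, 90], [0, 0, 0, 0, 0, 0, 90]]])

```text
clock: 32.7
tcp_pos: [0.4963, -0.0295, 0.1334]
orientation: [0.003, 0.043, 0.999, -0.001]
wrist_force: [1.6, -0.3, 0.4]
finger_gap: 0.0553
grip_force: 0.0
```

Run:
```python
from h import *
plan(.5565,-.2375,.12,-16.5)
```

```text
t 32.7 tcp [ 0.4963 -0.0295  0.1334] q [-0.22  0.21 -0.34  1.02 -0.   -0.14] gap 0.0553 F [ 1.6 -0.3  0.4]
turn [0.0017 0.0018 0.5645] shift after turn [-0.7296  0.4671  0.0536]
turn [-0.0017  0.0016 -0.4355] shift after turn [ 0.7296 -0.4671  0.0536]
```

Call:
jog_arm(increments=[[[0, 0, 0, 0, 0, -0.0436, 90], [0, 0, 0, 0, 0, -0.0436, 90], [0, 0, 0, 0, 0, -0.0436, 90], [0, 0, 0, 0, 0, -0.0436, 90], [0, 0, 0, 0, 0, -0.0436, 90], [0, 0, 0, 0, 0, -0.0436, 90], [0, 0, 0, 0, 0, -0.0436, 90], [0, 0, 0, 0, 0, -0.0436, 90], [0, 0, 0, 0, 0, -0.0436, 90], [0, 0, 0, 0, 0, -0.0436, 90], [0.1216, -0.0779, 0.005, 0, 0, 0, 90], [0.1216, -0.0779, 0.005, 0, 0, 0, 90], [0.1216, -0.0779, 0.005, 0, 0, 0, 90], [0.1216, -0.0779, 0.005, 0, 0, 0, 90], [0.1216, -0.0779, 0.005, 0, 0, 0, 90], [0.1216, -0.0779, 0.005, 0, 0, 0, 90], [0, 0, 0, 0, 0, 0, 90], [0, 0, 0, 0, 0, 0, 90], [0, 0, 0, 0, 0, 0, 90]]])

```text
clock: 34.6
tcp_pos: [0.5537, -0.2359, 0.1215]
orientation: [-0.0, -0.599, 0.801, 0.001]
wrist_force: [-1.0, 0.5, 0.0]
finger_gap: 0.0553
grip_force: 0.0
```

Run:
```python
from h import *
c=cams.read_camera("top")
plan(.5565,-.2375,.0035,-16.5)
cv2.imwrite("pics/t5.png",cv2.resize(c["pixels"][130:250,160:320,::-1],(800,600),interpolation=cv2.INTER_CUBIC))
```

```text
t 34.6 tcp [ 0.5538 -0.2357  0.1217] q [-0.54  0.42 -0.08  1.08  0.   -1.82] gap 0.055 F [-0.4  0.8 -0.2]
turn [0.0003 0.0001 0.0008] shift after turn [ 0.0038 -0.0124  0.4728]
```

View pics/t5.png

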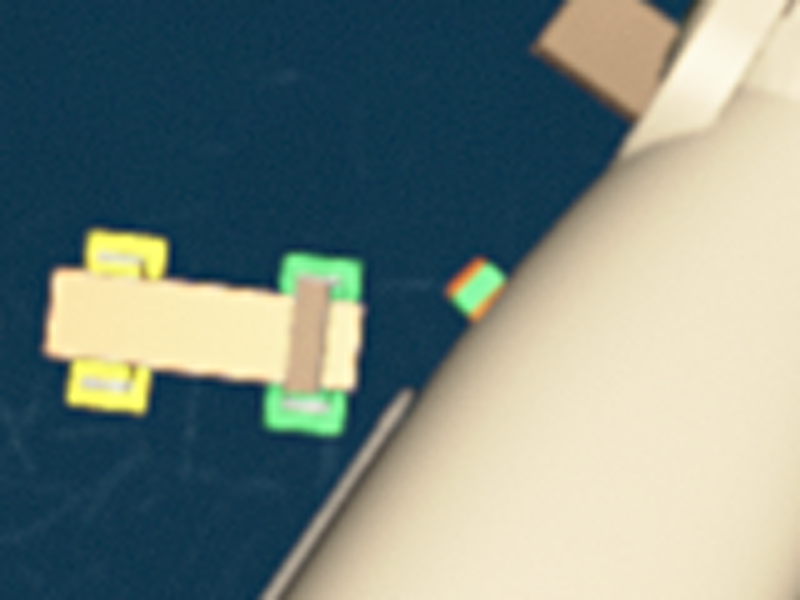

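The long cleat sits square on the board at (309,334), above the green mat's middle. Next is the short cleat.

Call:
jog_arm(increments=[[[0.0038, -0.0124, 0.08, 0, 0, 0.0008, 110], [0, 0, 0.1, 0, 0, 0, 110], [0, 0, 0.1, 0, 0, 0, 110], [0, 0, 0.09, 0, 0, 0, 110], [0, 0, 0.06, 0, 0, 0, 110], [0, 0, 0.041, 0, 0, 0, 110], [0, 0, 0, 0, 0, 0, 110], [0, 0, 0, 0, 0, 0, 255], [0, 0, 0, 0, 0, 0, 255], [0, 0, 0, 0, 0, 0, 255], [0, 0, 0, 0, 0, 0, 255], [0, 0, 0, 0, 0, 0, 255], [0, 0, 0, 0, 0, 0, 255], [0, 0, -0.05, 0, 0, 0, 255], [0, 0, -0.1, 0, 0, 0, 255], [0, 0, -0.12, 0, 0, 0, 255], [0, 0, -0.12, 0, 0, 0, 255], [0, 0, -0.08, 0, 0, 0, 255], [0, 0, 0, 0, 0, 0, 255], [0, 0, 0, 0, 0, 0, 255]]])

```text
clock: 36.65
tcp_pos: [0.5572, -0.2388, 0.1222]
orientation: [0.0, -0.598, 0.802, -0.001]
wrist_force: [-0.4, -0.0, -1.5]
finger_gap: 0.0175
grip_force: 39.9
```

Run:
```python
from h import *
c=cams.read_camera("scene")
plan(.504,.0905,.13,85.1)
cv2.imwrite("pics/s3.png",cv2.resize(c["pixels"][120:270,170:370,::-1],(800,600),interpolation=cv2.INTER_CUBIC))
```

```text
t 36.7 tcp [ 0.5565 -0.2385  0.1211] q [-0.54  0.42 -0.07  1.08 -0.   -1.82] gap 0.018 F [-0.2 -0.6 -0.1]
turn [ 3.000e-04 -2.000e-04  4.352e-01] shift after turn [ 0.3217  1.2931 -0.0356]
turn [ 2.000e-04  3.000e-04 -5.648e-01] shift after turn [-0.3217 -1.2931 -0.0356]
```

View pics/s3.png

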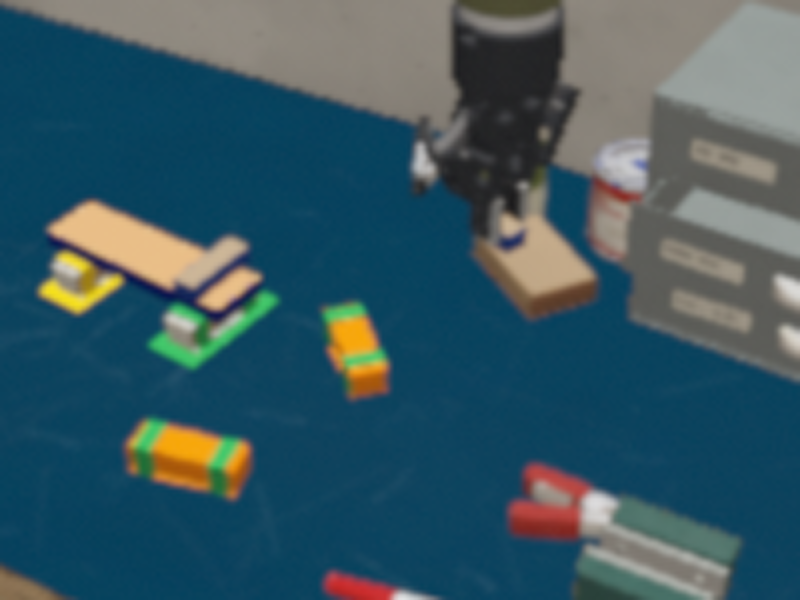

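The short cleat is held in the fingers at (510,235), and the bridge with its long cleat is intact at (190,265). I'll carry it over the yellow mat.

Call:
jog_arm(increments=[[[0, 0, 0, 0, 0, 0.0435, 255], [0, 0, 0, 0, 0, 0.0435, 255], [0, 0, 0, 0, 0, 0.0435, 255], [0, 0, 0, 0, 0, 0.0435, 255], [0, 0, 0, 0, 0, 0.0435, 255], [0, 0, 0, 0, 0, 0.0435, 255], [0, 0, 0, 0, 0, 0.0435, 255], [0, 0, 0, 0, 0, 0.0435, 255], [0, 0, 0, 0, 0, 0.0435, 255], [0, 0, 0, 0, 0, 0.0435, 255], [0.0322, 0.1293, -0.0036, 0, 0, 0, 255], [0.0322, 0.1293, -0.0036, 0, 0, 0, 255], [0.0322, 0.1293, -0.0036, 0, 0, 0, 255], [0.0322, 0.1293, -0.0036, 0, 0, 0, 255], [0.0322, 0.1293, -0.0036, 0, 0, 0, 255], [0.0322, 0.1293, -0.0036, 0, 0, 0, 255], [0.0322, 0.1293, -0.0036, 0, 0, 0, 255], [0.0322, 0.1293, -0.0036, 0, 0, 0, 255], [0.0322, 0.1293, -0.0036, 0, 0, 0, 255], [0.0322, 0.1293, -0.0036, 0, 0, 0, 255]]])

```text
clock: 38.7
tcp_pos: [0.5026, 0.0914, 0.1291]
orientation: [-0.002, 0.042, 0.999, -0.0]
wrist_force: [0.5, -0.4, 0.2]
finger_gap: 0.0175
grip_force: 39.9
```

Call:
jog_arm(increments=[[[0, 0, 0, 0, 0, 0, 255], [0, 0, 0, 0, 0, 0, 255], [0, 0, 0, 0, 0, 0, 255], [0, 0, 0, 0, 0, 0, 255]]])

```text
clock: 39.1
tcp_pos: [0.5042, 0.0892, 0.1301]
orientation: [-0.0, 0.043, 0.999, -0.0]
wrist_force: [-0.1, 0.2, 0.8]
finger_gap: 0.0179
grip_force: 39.9
```

Run:
```python
from h import *
plan(.504,.0905,.050,85.1)
```

```text
t 39.1 tcp [0.5042 0.0892 0.1301] q [ 0.02  0.25 -0.3   1.03 -0.    0.1 ] gap 0.0179 F [-0.1  0.2  0.8]
turn [-0.0001 -0.0003 -0.0003] shift after turn [0.0012 0.0049 0.3205]
```

Call:
jog_arm(increments=[[[0.001, 0.005, 0.06, 0, 0, 0, 255], [0, 0, 0.09, 0, 0, 0, 255], [0, 0, 0.08, 0, 0, 0, 255], [0, 0, 0.05, 0, 0, 0, 255], [0, 0, 0.025, 0, 0, 0, 255], [0, 0, 0.011, 0, 0, 0, 255], [0, 0, 0, 0, 0, 0, 255], [0, 0, 0, 0, 0, 0, 255], [0, 0, 0, 0, 0, 0, 255], [0, 0, 0, 0, 0, 0, 255]]])

```text
clock: 40.1
tcp_pos: [0.5045, 0.0916, 0.0522]
orientation: [0.001, 0.042, 0.999, -0.0]
wrist_force: [-0.4, 1.2, -0.2]
finger_gap: 0.0175
grip_force: 39.9
```

Call:
jog_arm(increments=[[[0, 0, 0.003, 0, 0, 0, 255], [0, 0, 0.003, 0, 0, 0, 255], [0, 0, 0, 0, 0, 0, 255], [0, 0, 0, 0, 0, 0, 255]]])

```text
clock: 40.5
tcp_pos: [0.504, 0.0915, 0.0501]
orientation: [-0.0, 0.042, 0.999, -0.0]
wrist_force: [-0.4, -0.4, 0.1]
finger_gap: 0.0177
grip_force: 39.9
```

Call:
jog_arm(increments=[[[0, -0.003, 0.003, 0, 0, 0, 255], [0, 0, 0.003, 0, 0, 0, 255], [0, 0, 0, 0, 0, 0, 255], [0, 0, 0, 0, 0, 0, 255]]])

```text
clock: 40.9
tcp_pos: [0.5041, 0.0913, 0.0498]
orientation: [0.0, 0.042, 0.999, 0.001]
wrist_force: [-3.8, 2.4, 10.6]
finger_gap: 0.0179
grip_force: 41.1
```

Call:
jog_arm(increments=[[[0, 0, -0.002, 0, 0, 0, 255], [0, 0, 0, 0, 0, 0, 120], [0, 0, 0, 0, 0, 0, 120], [0, 0, 0, 0, 0, 0, 120], [0, 0, 0, 0, 0, 0, 120], [0, 0, -0.04, 0, 0, 0, 120], [0, 0, -0.08, 0, 0, 0, 120], [0, 0, -0.1, 0, 0, 0, 90], [0, 0, -0.12, 0, 0, 0, 90], [0, 0, -0.12, 0, 0, 0, 90], [0, -0.15, 0, 0, 0, 0, 90], [0, -0.15, 0, 0, 0, 0, 90], [0, -0.15, 0, 0, 0, 0, 90], [0, -0.15, 0, 0, 0, 0, 90], [0, -0.15, 0, 0, 0, 0, 90], [0, -0.15, 0, 0, 0, 0, 90], [0, -0.15, 0, 0, 0, 0, 90], [0, -0.15, 0, 0, 0, 0, 90], [0, 0, 0, 0, 0, 0, 90], [0, 0, 0, 0, 0, 0, 90]]])

```text
clock: 42.9
tcp_pos: [0.4783, -0.2088, 0.1645]
orientation: [0.0, 0.043, 0.999, 0.0]
wrist_force: [0.0, 0.7, 0.3]
finger_gap: 0.0551
grip_force: 0.0
```

Run:
```python
from h import *
a=cams.read_camera("top")["pixels"][155:220,150:250,::-1]; b=cams.read_camera("scene")["pixels"][130:230,130:290,::-1]
cv2.imwrite("pics/f.png",np.hstack([cv2.resize(a,(400,260),interpolation=cv2.INTER_CUBIC),cv2.resize(b,(400,260),interpolation=cv2.INTER_CUBIC)]))
c=cams.read_camera("top")
br=lambda w:np.clip(((w[:,:,0]<215)&(w[:,:,0]>125)&(w[:,:,1]<180)&(w[:,:,2]>90)).astype(float),0,1)
print(fit(c,.504,.0905,-5+90-90+90,.037,.019,.061,.061,win=12,ch=br),fit(c,.494,-.0285,85,.021,.066,.061,.061,win=16,ch=br))
```

```text
[503.6    87.7   173.6     0.841] [496.1   -30.7    84.1     0.619]
```

View pics/f.png

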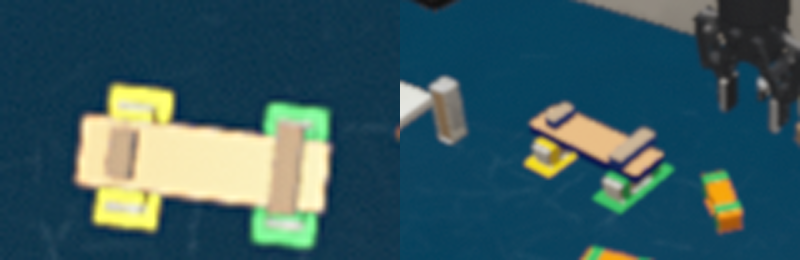

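Both cleats sit square on the board, the short one at (123,152) above yellow and the long one at (287,167) above green. I'll run a last numeric cross-check from both cameras.

Run:
```python
from h import *
for n in ("top","scene"):
    c=cams.read_camera(n)
    for t,z in dict(mat_green=0,mat_yellow=0,support_green_mid=.016,support_yellow_mid=.016,rail_mid=.037,cleat_long_mid=.053,cleat_short_mid=.053,standing_block_mid=.041,red_clamp_mid=.01).items():
        print(n,t,[(round(d["conf"],2),*(toworld(c,d["uv"],z)[0,:2]*1000).round(0)) for d in spotter.landmark_of(t,n)[:3]])
plan(0.5,-.2,.16,85)
```

```text
top mat_green [(0.52, np.float64(497.0), np.float64(-28.0)), (0.37, np.float64(507.0), np.float64(90.0))]
top mat_yellow [(0.46, np.float64(503.0), np.float64(89.0))]
top support_green_mid [(0.65, np.float64(508.0), np.float64(-151.0)), (0.54, np.float64(522.0), np.float64(-553.0)), (0.44, np.float64(503.0), np.float64(-25.0))]
top support_yellow_mid [(0.74, np.float64(499.0), np.float64(-28.0)), (0.45, np.float64(504.0), np.float64(87.0))]
top rail_mid [(0.71, np.float64(489.0), np.float64(27.0))]
top cleat_long_mid [(0.43, np.float64(496.0), np.float64(-26.0))]
top cleat_short_mid [(0.47, np.float64(506.0), np.float64(91.0))]
top standing_block_mid [(0.53, np.float64(451.0), np.float64(240.0))]
top red_clamp_mid []
scene mat_green [(0.55, np.float64(485.0), np.float64(-28.0)), (0.43, np.float64(496.0), np.float64(293.0))]
scene mat_yellow [(0.61, np.float64(513.0), np.float64(98.0))]
scene support_green_mid [(0.86, np.float64(525.0), np.float64(-558.0)), (0.83, np.float64(350.0), np.float64(-110.0)), (0.71, np.float64(502.0), np.float64(-20.0))]
scene support_yellow_mid [(0.55, np.float64(503.0), np.float64(83.0))]
scene rail_mid [(0.66, np.float64(525.0), np.float64(42.0))]
scene cleat_long_mid [(0.45, np.float64(488.0), np.float64(-33.0))]
scene cleat_short_mid [(0.44, np.float64(504.0), np.float64(94.0))]
scene standing_block_mid [(0.79, np.float64(468.0), np.float64(248.0))]
scene red_clamp_mid [(0.83, np.float64(448.0), np.float64(-379.0))]
t 44.0 tcp [ 0.4786 -0.2082  0.1641] q [-0.56  0.24 -0.22  1.11 -0.   -0.48] gap 0.0552 F [ 0.1 -0.3 -0.2]
turn [-0.     -0.      0.0007] shift after turn [-0.0826  0.0401  0.0165]
```

Everything agrees to within a few millimetres, so I'm handing in.

```bash
python3 -c "
from h import *
print(ticket.hand_in())"
```

```text
the job is handed in; nothing more can be done
None
```

The shelf board is set up as asked and the job is handed in at about 44 s: final fits put the cleats within about 4 mm of the mat centres, and I never touched the standing block, the red clamp or the orange look-alikes.

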